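# Ratchet the edge clamp snug on a pencil barrel

### The job

Lift the maroon barrel off its cork rest, lay it on the bed and tail saddle of the clamp with its middle over the open gap between them, and let go of it. Then work the red ratchet lever to and fro by its black knob, each clockwise stroke turning the clamp bolt further, until the orange pad holds the barrel against the fence: stop when the pull at the knob has risen to about 10 N, so that the barrel is held but not crushed. Let go of the knob and leave the other things on the table as they are.

Things in the scene. Friction and masses are not known exactly. Their poses are not given: they have to be found in the camera images.
- barrel: Maroon lacquered pencil barrel, a round rod 14 mm in diameter, 140 mm long, 25 to 50 g, with thin brass rings near both ends. Origin at its centre (mid-length, on its axis), x along its length (either end may go either way). It starts on the cork rest, axis 37 mm above the table, free under its middle: take it across the middle from above. It is crushed if the pad presses it with over 80 N.
- rest: Cork rest fixed to the table: base 110 x 50 x 10 mm and two blocks 18 mm wide, 45 mm to either side of the middle (72 mm free between them), in whose notches the barrel lies along the rest's x. Lips 6 mm high stand 2 mm beside the barrel: lift it straight up. Origin under the base's centre.
- clamp: Steel edge clamp fixed to the table, base plate 180 x 190 x 10 mm. Origin on the table under the bed; z up, x along the line in which the barrel is to lie, y from the lever to the fence. Bed: x -20 to +25 mm, top 35 mm above the table. Its upright steel fence (top 58 mm up) was set by hand: its face lies anywhere from y = +7 to +13 mm. Two stop pins, tops 62 mm up, stand 50 mm from the bolt axis.
- bed_spot (a point): Where the barrel's centre goes when laid in the clamp: clamp frame x = -50, y = -3, z = 42 mm (axis height of the barrel lying on bed and saddle). 12 mm off along x will do; across, the pad will push the barrel to the fence. Axes as the clamp's.
- saddle (a point): Top of the tail saddle, clamp frame x = -105, y = -3, z = 35 mm; 20 mm wide along x, with 8 mm high lips 25 mm to either side in y. Between it and the bed (x -95 to -20 mm) the barrel is free from below, down to the base plate.
- pad: Orange sprung face of the moving jaw, 45 x 5 x 18 mm, 38 to 56 mm above the table. Axes as the clamp's. Its origin is the clamp's origin while the jaw is fully open, its face then at clamp y = -26 mm; it moves to +y by 10 mm per radian of the bolt. Once the barrel is nipped its spring gives about 10 N per mm; 15 to 55 N on the barrel is a good hold. The bolt stays where it is left.
- bolt_axis (a point): Top of the vertical clamp bolt, 66 mm above the table, on the axis about which bolt and lever turn (clamp frame x = 0, y = -75 mm). Axes as the clamp's. Once the barrel is nipped, each further 0.1 rad clockwise adds 7 to 9 N on the barrel and about 1 N at the knob. As the bolt holds itself by friction, a hand that stands still reads about 3 N less than while moving.
- knob_grip (a point): Middle of the black upright knob on the lever's end, to be gripped from above: a cylinder 18 mm in diameter, from 60 to 102 mm above the table (this point at 82 mm; the red lever's top is at 58 mm), 80 mm from the bolt axis. The knob spins about its own axis, so the hand need not turn with the lever.
- lever (a joint): Angle of the red lever, rad, positive clockwise from above; 0: it points along the clamp's -y; stops at -0.65 and +0.65. Clockwise strokes (knob to the clamp's -x) turn the bolt; the way back clicks over 16 teeth (0.39 rad apart) at 1 to 2 N, so up to 0.39 rad of a stroke is idle. 2 to 3 rad of bolt turning is needed. Pull at the knob while it moves: 6 to 7 N running free, then steeply up; 8 N too loose, 10 N right, 16 N crushed.
- grip_a: Gunmetal grip section standing on end, 18 mm in diameter, 40 mm tall; leave alone. Origin under its centre.
- grip_b: A second gunmetal grip section like the first; leave alone.
- cap: Clear acrylic cap standing on end, 18 mm in diameter, 40 mm tall; leave alone. Origin under its centre.
- mint_tin: Mint box of tin with a pale green lid, 62 x 97 x 22 mm; leave alone. Origin under its centre.
- eraser: White eraser, 45 x 20 x 13 mm; leave alone. Origin under its centre.
- lead_case: Blue and white case for leads, 70 x 22 x 9 mm; leave alone. Origin under its centre.
Not all that is in view belongs to the job. There is more than one size of the barrel; the job needs the largest.

How it is judged:
On the way, in this order (a step that is already met when the one before it is completed fails the run):
1. the barrel lies on the clamp's bed and saddle, let go, with the pad still open (x of barrel in the frame of clamp between -0.066 and -0.034 m and y of barrel in the frame of clamp between -0.02 and 0.014 m and z of barrel in the frame of clamp between 0.038 and 0.047 m and angle between the x axis of barrel and the x axis of clamp, either way round below 0.15 rad and contact force between the fingers and barrel below 0.05 N and linear speed of barrel below 0.03 m/s and contact force between pad and barrel below 5 N), for 0.2 s.
2. the pad presses the barrel with at least 15 N while the knob is worked (x of barrel in the frame of clamp between -0.066 and -0.034 m and y of barrel in the frame of clamp between -0.02 and 0.014 m and z of barrel in the frame of clamp between 0.038 and 0.047 m and angle between the x axis of barrel and the x axis of clamp, either way round below 0.15 rad and contact force between pad and barrel above 15 N), for 0.2 s.
At the end, for the whole second after the job is handed in: The barrel lies on bed and saddle (centre within 16 mm of bed_spot along the clamp's x, in line with it to 0.15 rad), held between pad and fence with 15 to 55 N, at rest; barrel and clamp with its knob are let go (all of step 2 and contact force between the fingers and barrel below 0.05 N and contact force between pad and barrel below 55 N and linear speed of barrel below 0.02 m/s and contact force between the fingers and clamp below 0.05 N); the robot touches nothing.
It fails at once if the pad crushes the barrel (more than 80 N) (contact force between pad and barrel above 80 N).
It fails at once if one of the other things on the table is moved by more than 20 mm (distance of any of grip_a, grip_b, cap, mint_tin, eraser, lead_case from where it was at the start of the episode above 0.02 m).
It also fails if it takes over 72 s, if anything falls off the work surface, if the arm or the gripper's body presses on something with over 40 N, if the wrist force passes 120 N, or if a joint passes its speed limit or range.

### The arm

A 7-joint arm with a two-finger parallel gripper is mounted at the origin on the work surface. World frame = base frame: x ahead of the robot, y to its left, z up, the work surface at z = 0. Lengths are in m, angles in rad, forces in N, time in s.
With the tool pointing down it reaches from about 0.425 to 0.925 m from the base axis. Payload 6.8 kg.
Tool frame: the origin (TCP) lies at the very end of the fingers, on their centre line; the grasp point (between the pads) lies 19 mm behind it; z points along the fingers, y is the line along which they close (so a half turn about z gives the same grasp; the last joint's range is limited). The gripper opens to 85 mm and grips with 20 to 120 N. Pads are 22 mm wide; open, the fingers measure 114 mm over their backs; the gripper's body (76 mm by 85 mm) begins 54 mm behind the grasp point. The pads swing forward as they close: fully open they stand 13 mm farther back than shut.
Start: joints at [1.089, 0.477, 0.022, 1.555, -0.011, 1.109, -0.083], TCP at [0.246, -0.628, 0.231] pointing down, gripper open.
Joint ranges: [-2.96, 2.96], [-0.34, 2.1], [-1.41, 1.46], [0.24, 2.44], [-1.37, 4.51], [0.17, 1.92], [-2.96, 2.96]. Speed limits (rad/s): [2.39, 2.39, 3.14, 3.14, 3.14, 3.14, 3.14].

### API

Orientations are given as a rotation vector (axis times angle).
In Python, from bench import monitor, optics, r gives the robot as it stands.
- The arm moves only by the shell command python3 -m crank 'ROWS' [OPENING] [FORCE]. ROWS is JSON, a list of rows, each a list of 2 entries, a list of its own where there are three numbers: the shift along the tool's x, y, z in cm, then the turn, a rotation vector about the tool's x, y, z in rad. A call has 1 to 5 rows; each row shifts and turns the commanded pose from where the row before left it, along the tool's axes as they then stand; what a row does not reach is not made up. A row lasts 1/10 s, in which the tool goes at most 50 mm and 8.59 degrees, less where a joint would pass 70% of its speed; a pose out of reach is approached as far as the arm can. A call is refused whole if a number of a shift passes 5 or a number of a turn 0.15, either way. A call with a gripper value outside its range is refused whole. OPENING is the finger opening in cm, from 0 to 8.54, set as the call begins (- or left out, the last holds). The fingers move at their own pace and stop on an object; FORCE is the grip in N (left out, the last holds). Time passes only in rows, so rows that do not move let the fingers close. It gives the time, the measured TCP pose, the force, the opening and the grip force at its end, in the units of the state.
- monitor.get_obs(): the state, without advancing time (a new reading comes with each control period).
- optics.grab_frame(name): name is "scene" or "side" or "wrist"; returns (picture, depth): 420x560x3 uint8, red, green, blue; 420x560 float32, m along the optical axis (not along the pixel's ray), 0 where there is no reading.
- optics.camera_model(name): a dict with "vertical_fov" (degrees; the focal length in pixels is half the picture's height over the tangent of half this angle, whatever the lens; pixels are square), "cx", "cy" (the principal point, pixels), "R" (3x3) and "t" (3): a world point X has camera coordinates R X + t; the wrist camera has in their place "hand_eye" (4x4, takes a point from camera to tool coordinates, whose origin is the TCP and whose axes are the flange's). Camera axes: x right, y down, z forward; pixel columns grow to the right and rows downward; lengths in m; the calibration is good to about 2 mm. The wrist camera is an equidistant fisheye: a pixel r from the principal point sees the ray r / f radians off the axis. A picture is of the moment at which its call begins: read the wrist's pose just before it. camera_model takes no time and is no camera call.
- r.hand_in(): hands the job in; it is judged then, once.
The state is a dict: "clock": time; "joints": joint angles; "qvel": joint speeds; "tau": joint torques, N m; "tcp_pos": TCP position; "orientation": TCP orientation; "contact_force": force on the tool from outside, world axes, zero at the start; "moment": the same for the moment, N m; "grip_width": finger opening in m; "gripper_force": force on a finger pad.
Only numpy, scipy, OpenCV 4.12 (cv2) and the standard library are available. Lean on these libraries where they do the work, as an engineer would, in place of code of your own. Each camera call takes 0.05 s, during which the arm holds its last target. There are 200 camera calls.

## Working session

There is one attempt and no reset: what is moved stays moved. The work goes in short steps, Python scripts to look and compute and a shell command to move; the robot and the scene stay as the last step left them, time stands still between calls to the robot, and variables do not carry over. Pictures are saved under pics/ and viewed, at most 10 in all, crops included, and the job is handed in when it is done.

```bash
ls; mkdir -p pics; python3 - <<'E'
from bench import monitor, optics, r
import numpy as np, cv2
s=monitor.get_obs(); print({k:np.round(v,3) for k,v in s.items()})
for n in ("scene","side"):
    p,d=optics.grab_frame(n); m=optics.camera_model(n)
    cv2.imwrite(f"pics/{n}0.png",p[:,:,::-1]); np.savez(f"pics/{n}0.npz",p=p,d=d)
    print(n,m)
print(optics.camera_model("wrist"))
E
```

```text
pics
{'clock': np.float64(0.0), 'joints': array([ 1.089,  0.478,  0.022,  1.556, -0.012,  1.109, -0.083]), 'qvel': array([-0.001, -0.001,  0.   ,  0.   , -0.   ,  0.001, -0.001]), 'tau': array([ 0.0000e+00, -5.9645e+01,  1.6080e+00, -2.8120e+01,  1.2000e-02,
        9.0000e-03, -0.0000e+00]), 'tcp_pos': array([ 0.246, -0.628,  0.23 ]), 'orientation': array([-3.085e+00, -5.830e-01,  1.000e-03]), 'contact_force': array([ 0.712,  0.213, -0.288]), 'moment': array([-0.071, -0.043, -0.004]), 'gripper_force': np.float64(0.0), 'grip_width': np.float64(0.086)}
scene {'vertical_fov': 56.97291712468234, 'cx': 274.8726487489699, 'cy': 209.0098683283477, 'R': array([[-0.57550091,  0.81774472, -0.00960615],
       [ 0.63627153,  0.44034508, -0.63344672],
       [-0.51376769, -0.37066128, -0.77372668]]), 't': array([ 0.35033327, -0.30672722,  1.22263838])}
side {'vertical_fov': 47.223120147724174, 'cx': 276.42464425757464, 'cy': 203.97511539847764, 'R': array([[ 0.99730535, -0.0730891 ,  0.00632694],
       [-0.04946646, -0.73364094, -0.67773449],
       [ 0.05417671,  0.67559526, -0.73527949]]), 't': array([-0.56473864,  0.04321926,  1.36384801])}
{'vertical_fov': 65.70646984690485, 'cx': 276.60907190134463, 'cy': 204.31996193279423, 'hand_eye': array([[-1.54047194e-03, -9.65070562e-01, -2.61985567e-01,
         6.55376422e-02],
       [ 9.99998754e-01, -1.39654821e-03, -7.35546090e-04,
         9.52360532e-04],
       [ 3.43978404e-04, -2.61986374e-01,  9.65071511e-01,
        -1.41913649e-01],
       [ 0.00000000e+00,  0.00000000e+00,  0.00000000e+00,
         1.00000000e+00]])}
```

View pics/scene0.png

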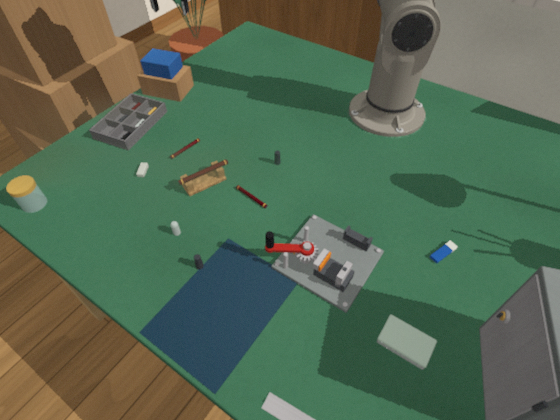

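View pics/side0.png

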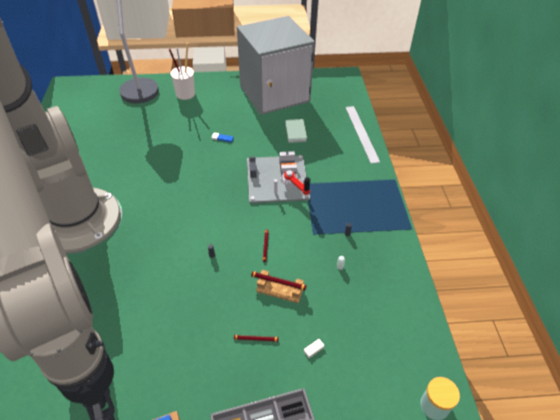

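The scene view shows three maroon barrels: (185,148), (205,173) and (251,196). Only the one at (205,173) lies on the cork rest, and it is the longest. In the side view it is at (278,281). The clamp is at (330,258) with its knob at (270,240), saddle at (357,238) and fence at (343,272). I'll measure by mask and make one enlarged crop to confirm.

```bash
cat > h.py <<'E'
import numpy as np, cv2
from bench import monitor, optics, r
from scipy.spatial.transform import Rotation as Ro
def cam(n):
    m=optics.camera_model(n); f=210/np.tan(np.radians(m["vertical_fov"])/2); return m,f
def pose():
    s=monitor.get_obs(); return Ro.from_rotvec(s["orientation"]).as_matrix(), np.array(s["tcp_pos"])
def rays(n,px,P=None):
    "origin, unit dirs in world"
    px=np.atleast_2d(np.array(px,float)); m,f=cam(n); v=px-[m["cx"],m["cy"]]
    if n=="wrist":
        rr=np.linalg.norm(v,axis=1,keepdims=True); th=rr/f
        d=np.hstack([np.sin(th)*v/np.maximum(rr,1e-9),np.cos(th)])
        H=m["hand_eye"]; R,t=P; return R@H[:3,3]+t, d@(R@H[:3,:3]).T
    d=np.hstack([v/f,np.ones((len(v),1))]); d/=np.linalg.norm(d,axis=1,keepdims=True)
    return -m["R"].T@m["t"], d@m["R"]
def onz(n,px,z,P=None):
    o,d=rays(n,px,P); return o+d*((z-o[2])/d[:,2])[:,None]
def tri(rs):
    "least-squares point from [(o,d)], residual"
    A=[];b=[]
    for o,d in rs:
        M=np.eye(3)-np.outer(d,d); A.append(M); b.append(M@o)
    A=np.vstack(A);b=np.hstack(b); x=np.linalg.lstsq(A,b,rcond=None)[0]; return x,np.linalg.norm(A@x-b)
def blobs(p,lo,hi,box,minA=6):
    "hsv mask blobs in box x0,y0,x1,y1 -> centroid, area, minAreaRect"
    h=cv2.cvtColor(p,cv2.COLOR_RGB2HSV); x0,y0,x1,y1=box; m=np.zeros(h.shape[:2],np.uint8)
    lo=np.array(lo);hi=np.array(hi)
    k=cv2.inRange(h,lo,hi) if lo[0]<=hi[0] else cv2.inRange(h,np.array([lo[0],*lo[1:]]),np.array([180,*hi[1:]]))|cv2.inRange(h,np.array([0,*lo[1:]]),hi)
    m[y0:y1,x0:x1]=k[y0:y1,x0:x1]
    n,l,st,c=cv2.connectedComponentsWithStats(m)
    out=[]
    for i in range(1,n):
        if st[i,4]>=minA:
            ys,xs=np.where(l==i); out.append((c[i].round(1),int(st[i,4]),cv2.boxPoints(cv2.minAreaRect(np.c_[xs,ys].astype(np.float32))).round(1).tolist()))
    return out
E
python3 - <<'E'
import numpy as np, cv2
from h import *
P={n:np.load(f"pics/{n}0.npz")["p"] for n in("scene","side")}
c=[cv2.resize(P["scene"][140:210,165:265],(400,280),interpolation=3),cv2.resize(P["side"][215:305,225:325],(400,360),interpolation=3)[:280],
 cv2.resize(P["scene"][205:310,255:395],(400,300),interpolation=3),cv2.resize(P["side"][140:210,235:320],(400,300),interpolation=3)]
im=np.vstack([np.hstack(c[:2]),np.hstack(c[2:])]); cv2.imwrite("pics/crop1.png",im[:,:,::-1])
for n,b1,b2 in(("scene",(160,130,275,215),(255,205,395,310)),("side",(225,220,320,350),(235,140,320,210))):
    print(n,"maroon"); [print(x) for x in blobs(P[n],(165,100,30),(8,255,140),b1,25)]
    print("red"); [print(x) for x in blobs(P[n],(170,150,141),(4,255,255),b2,10)]
    print("orange"); [print(x) for x in blobs(P[n],(6,130,150),(18,255,255),b2,5)]
    print("dark"); [print(x) for x in blobs(P[n],(0,0,0),(180,255,45),b2,15)]
E
```

```text
scene maroon
(array([186., 147.]), 64, [[172.89999389648438, 153.1999969482422], [195.6999969482422, 139.60000610351562], [197.10000610351562, 141.8000030517578], [174.3000030517578, 155.39999389648438]])
(array([250.8, 195.9]), 91, [[237.8000030517578, 188.60000610351562], [239.6999969482422, 186.0], [263.20001220703125, 202.60000610351562], [261.3999938964844, 205.3000030517578]])
red
(array([290.3, 247.9]), 250, [[268.0, 244.0], [313.0, 244.0], [313.0, 253.0], [268.0, 253.0]])
orange
(array([324.7, 260.8]), 72, [[317.29998779296875, 268.0], [329.1000061035156, 251.39999389648438], [332.20001220703125, 253.60000610351562], [320.29998779296875, 270.20001220703125]])
dark
(array([269.3, 239.5]), 107, [[266.0, 232.0], [273.0, 232.0], [273.0, 247.0], [266.0, 247.0]])
side maroon
(array([265.2, 244.6]), 74, [[262.70001220703125, 256.79998779296875], [264.79998779296875, 231.8000030517578], [267.70001220703125, 232.10000610351562], [265.70001220703125, 257.1000061035156]])
(array([278. , 280.4]), 199, [[254.5, 276.79998779296875], [255.6999969482422, 272.20001220703125], [301.1000061035156, 283.8999938964844], [299.8999938964844, 288.5]])
(array([255.6, 337.9]), 138, [[236.89999389648438, 338.70001220703125], [237.10000610351562, 335.0], [273.20001220703125, 337.0], [273.0, 340.70001220703125]])
red
(array([295.7, 181.8]), 120, [[283.0, 175.5], [288.20001220703125, 169.10000610351562], [309.5, 186.60000610351562], [304.20001220703125, 193.0]])
orange
(array([287.1, 163.1]), 15, [[280.8999938964844, 163.10000610351562], [293.8999938964844, 162.0], [294.0, 163.0], [281.0, 164.10000610351562]])
dark
(array([306.5, 184.2]), 40, [[305.0, 179.0], [308.0, 179.0], [308.0, 189.0], [305.0, 189.0]])
```

View pics/crop1.png

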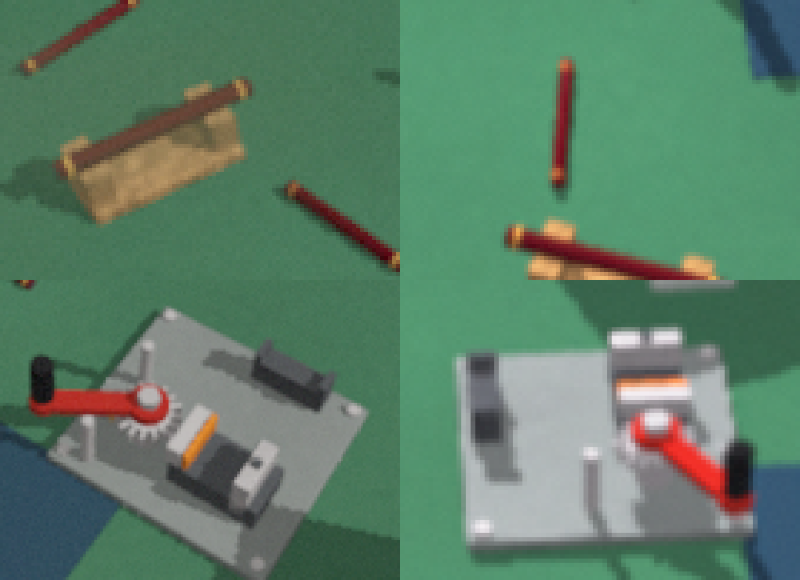

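The crop confirms that the barrel on the cork rest is the long one; the two on the table are shorter. It also shows the knob at scene (269,233) top, the bolt top at scene (307.5,245) / side (289,173), and the saddle to the left of the bed in the side view, so clamp x is roughly world +x.

```bash
python3 - <<'E'
from h import *
def T(n,a,b):
    o,d=rays("scene",a);o2,d2=rays("side",b); x,e=tri([(o,d[0]),(o2,d2[0])]); print(n,x.round(4),"res",round(e,4)); return x
b1=T("barrel A",(181,181.3),(303,287.3)); 
b2=T("barrel B",(227,161.7),(252,274)); print("len",np.linalg.norm(b1-b2))
for n,a,b in(("scene",(181,181.3),(227,161.7)),("side",(303,287.3),(252,274))):
    q=onz(n,[a,b],.037); print(n,q.round(4).tolist(),np.linalg.norm(q[0]-q[1]))
bo=T("bolt",(307.5,245.2),(289.2,173.4)); kn=T("knobtop",(269.3,233),(306.5,179.3))
T("padtop",(328.5,254),(287.2,162.3))
sa=T("saddle mid",(357.5,238.3),(253,168))
print(np.linalg.norm((bo-kn)[:2]))
# base plate corners at z=.01
q=onz("scene",[(313.5,215.5),(273,264),(384,249)],.01); print(q.round(4).tolist())
q=onz("side",[(247,158.5),(309,201),(249.5,201.5)],.01); print(q.round(4).tolist())
E
```

```text
barrel A [ 0.6095 -0.2928  0.0363] res 0.0002
barrel B [ 0.4863 -0.2435  0.0343] res 0.0012
len 0.1327672828259561
scene [[0.6098, -0.2922, 0.037], [0.4874, -0.2412, 0.037]] 0.13260716354474342
side [[0.6095, -0.2933, 0.037], [0.487, -0.2459, 0.037]] 0.13137844395153842
bolt [0.6083 0.0845 0.0614] res 0.0022
knobtop [0.6502 0.0158 0.1008] res 0.0006
padtop [0.605  0.1325 0.0632] res 0.0049
saddle mid [0.5038 0.1565 0.0228] res 0.0026
0.08052311776519867
[[0.4931, 0.0346, 0.01], [0.6621, 0.0326, 0.01], [0.4848, 0.2181, 0.01]]
[[0.4881, 0.2138, 0.01], [0.6629, 0.0168, 0.01], [0.4894, 0.0265, 0.01]]
```

```bash
python3 -m crank '[[[4.1,-2.2,0],[0,0,0]],[[4.1,-2.2,0],[0,0,0]],[[4.1,-2.2,0],[0,0,0]],[[4.1,-2.2,0],[0,0,0]],[[4.1,-2.2,0],[0,0,0]]]' 8.5 30
python3 -m crank '[[[4.1,-2.2,0],[0,0,0]],[[4.1,-2.2,0],[0,0,0]],[[4.1,-2.2,0],[0,0,0]],[[4.1,-2.2,0],[0,0,0]],[[4.1,-2.2,0],[0,0,0]]]'
python3 -m crank '[[[0,0,0],[0,0,0.149]],[[0,0,0],[0,0,0.149]],[[0,0,0],[0,0,0.149]],[[0,0,0],[0,0,0.149]],[[0,0,0],[0,0,0.149]]]'
cat >> h.py <<'E'
def need(target,yaw=None):
    "cm along the tool axes to reach target; turn about tool z so that tool x has world yaw (mod pi)"
    R,t=pose(); y=np.arctan2(R[1,0],R[0,0]); print("tcp",t.round(4),"yaw",y.round(3),"tool shift cm",(R.T@(np.array(target)-t)*100).round(2),end=" ")
    if yaw is not None: print("turn z",round(-((yaw-y+np.pi/2)%np.pi-np.pi/2),3))
    print("tilt",R[:,2].round(3))
E
python3 - <<'E'
from h import *
need((.548,-.268,.23),-.38)
P=pose(); p,d=optics.grab_frame("wrist"); cv2.imwrite("pics/w1.png",p[:,:,::-1])
for x in blobs(p,(165,90,30),(8,255,150),(0,0,560,420),150):
    print(x); q=onz("wrist",x[2],.037,P); print(q.round(3).tolist(), q.mean(0).round(4))
s=monitor.get_obs(); print(s["clock"],s["joints"].round(2))
E
```

```text
clock: 0.6
tcp_pos: [0.3979, -0.4494, 0.231]
orientation: [-3.087, -0.583, 0.001]
contact_force: [0.5, -0.4, 0.9]
grip_width: 0.0848
gripper_force: 0.0
clock: 1.1
tcp_pos: [0.5485, -0.2723, 0.231]
orientation: [-3.087, -0.583, 0.001]
contact_force: [1.0, -1.2, 0.0]
grip_width: 0.085
gripper_force: 0.0
clock: 1.6
tcp_pos: [0.5475, -0.2737, 0.2308]
orientation: [-3.086, 0.589, 0.002]
contact_force: [-0.7, -0.3, 0.2]
grip_width: 0.0852
gripper_force: 0.0
tcp [ 0.5475 -0.2737  0.2308] yaw -0.377 tool shift cm [-0.17 -0.55  0.08] turn z 0.003
tilt [-0.001  0.    -1.   ]
(array([271.3, 179. ]), 1221, [[265.0, 125.0], [277.0, 125.0], [277.0, 235.0], [265.0, 235.0]])
[[0.606, -0.285, 0.037], [0.602, -0.297, 0.037], [0.491, -0.253, 0.037], [0.496, -0.24, 0.037]] [ 0.5489 -0.2689  0.037 ]
(array([549.7, 155.8]), 180, [[542.5999755859375, 143.5], [549.2999877929688, 141.60000610351562], [556.5999755859375, 167.1999969482422], [549.9000244140625, 169.1999969482422]])
[[0.471, -0.625, 0.037], [0.469, -0.64, 0.037], [0.429, -0.648, 0.037], [0.431, -0.633, 0.037]] [ 0.4503 -0.6365  0.037 ]
(array([
[... 260 characters left out ...]
[0.459, -0.386, 0.037]] [ 0.4975 -0.3945  0.037 ]
(array([ 27.9, 216.1]), 360, [[9.699999809265137, 246.89999389648438], [25.299999237060547, 186.0], [40.599998474121094, 189.89999389648438], [25.0, 250.8000030517578]])
[[0.609, 0.126, 0.037], [0.671, 0.035, 0.037], [0.654, 0.01, 0.037], [0.593, 0.096, 0.037]] [0.6319 0.0669 0.037 ]
(array([177.7, 233.8]), 358, [[146.8000030517578, 238.3000030517578], [207.89999389648438, 223.3000030517578], [209.3000030517578, 229.10000610351562], [148.3000030517578, 244.10000610351562]])
[[0.542, -0.109, 0.037], [0.532, -0.187, 0.037], [0.525, -0.185, 0.037], [0.535, -0.107, 0.037]] [ 0.5333 -0.147   0.037 ]
1.65 [ 0.35  0.37  0.01  1.71 -0.    1.05 -1.59]
```

View pics/w1.png

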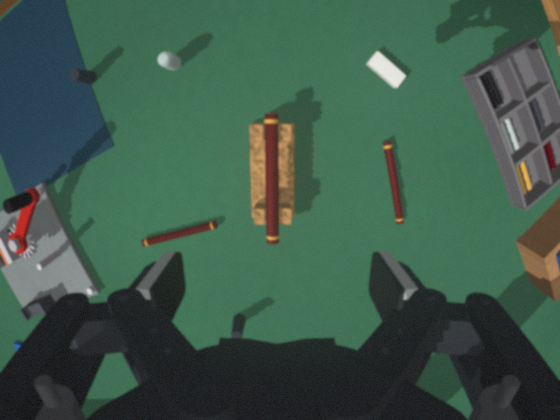

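The wrist view shows the barrel at (271,179) lying upright in the picture over the cork rest, centred between the fingers along x. Its centre works out at (0.549,-0.269) and its yaw matches the tool. Next I descend, close and lift.

```bash
python3 -m crank '[[[0,-0.5,4.5],[0,0,0]],[[0,0,4.5],[0,0,0]],[[0,0,4.5],[0,0,0]],[[0,0,4.0],[0,0,0]],[[0,0,2.0],[0,0,0]]]'
python3 -m crank '[[[0,0,1.4],[0,0,0]],[[0,0,0],[0,0,0]]]'
python3 -m crank '[[[0,0,0],[0,0,0]],[[0,0,0],[0,0,0]],[[0,0,0],[0,0,0]],[[0,0,0],[0,0,0]],[[0,0,0],[0,0,0]]]' 0.8 40
```

```text
clock: 2.15
tcp_pos: [0.5472, -0.2681, 0.0323]
orientation: [-3.087, 0.574, 0.009]
contact_force: [0.4, 0.5, 0.2]
grip_width: 0.0848
gripper_force: 0.0
clock: 2.35
tcp_pos: [0.5484, -0.2687, 0.0205]
orientation: [-3.087, 0.577, 0.005]
contact_force: [-0.1, 0.1, 0.0]
grip_width: 0.0853
gripper_force: 0.0
clock: 2.85
tcp_pos: [0.55, -0.2693, 0.0229]
orientation: [3.087, -0.58, 0.001]
contact_force: [-1.5, 0.6, 7.0]
grip_width: 0.0127
gripper_force: 42.0
```

```bash
python3 -m crank '[[[0,0,-3],[0,0,0]],[[0,0,-4.5],[0,0,0]],[[0,0,-4.5],[0,0,0]],[[0,0,-4.5],[0,0,0]],[[0,0,-1],[0,0,0]]]'
python3 -m crank '[[[0,0,0],[0,0,-0.135]],[[0,0,0],[0,0,-0.135]],[[0,0,0],[0,0,-0.135]],[[0,-4.5,0],[0,0,0]],[[0,-4.8,0],[0,0,0]]]'
python3 -m crank '[[[0,-4.8,0],[0,0,0]],[[0,-4.8,0],[0,0,0]],[[0,-4.8,0],[0,0,0]],[[0,-4.8,0],[0,0,0]],[[0,-4.8,0],[0,0,0]]]'
python3 -m crank '[[[0,-3.5,0],[0,0,0]],[[0,-1,0],[0,0,0]],[[0,0,0],[0,0,0]]]'
python3 - <<'E'
from h import *
need((.558,.156,.2),.02)
P=pose(); p,d=optics.grab_frame("wrist"); cv2.imwrite("pics/w2.png",p[:,:,::-1]); np.savez("pics/w2.npz",p=p,d=d,R=P[0],t=P[1])
E
```

```text
clock: 3.35
tcp_pos: [0.5524, -0.2705, 0.2034]
orientation: [3.086, -0.58, 0.015]
contact_force: [-0.3, 0.2, -0.1]
grip_width: 0.0122
gripper_force: 39.0
clock: 3.85
tcp_pos: [0.5457, -0.1771, 0.1965]
orientation: [3.141, 0.046, -0.001]
contact_force: [1.4, 0.7, -0.6]
grip_width: 0.0126
gripper_force: 39.0
clock: 4.35
tcp_pos: [0.5377, 0.0653, 0.1969]
orientation: [3.141, 0.053, -0.001]
contact_force: [0.9, 0.1, -0.4]
grip_width: 0.0128
gripper_force: 39.0
clock: 4.65
tcp_pos: [0.5363, 0.1104, 0.1969]
orientation: [-3.141, -0.059, 0.001]
contact_force: [0.1, -0.6, -0.4]
grip_width: 0.0127
gripper_force: 39.1
tcp [0.5363 0.1104 0.1969] yaw 0.037 tool shift cm [ 2.34 -4.48 -0.31] turn z 0.017
tilt [-0.001  0.    -1.   ]
```

View pics/w2.png

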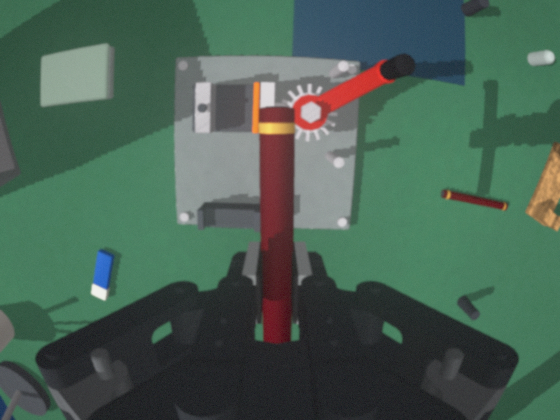

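The wrist view shows the barrel held parallel to the clamp's x. The bolt hex is at (311,111), the bed at (233,107), the saddle at the lower left (230,215), the plate corners at (176,58), (359,61), (358,228) and (174,226), and the fence face at x≈212. I'll work out the clamp frame from these.

```bash
python3 - <<'E'
from h import *
z=np.load("pics/w2.npz"); P=(z["R"],z["t"])
q=onz("wrist",[(176,58),(359,61),(358,228),(174,226)],.01,P); print(q.round(4).tolist())
print("sides",[np.linalg.norm(q[i]-q[(i+1)%4]).round(4) for i in range(4)])
ex=[q[0]-q[3],q[1]-q[2]]; ey=[q[0]-q[1],q[3]-q[2]]
print("yaw",[np.arctan2(v[1],v[0]).round(3) for v in ex],[(np.arctan2(v[1],v[0])-np.pi/2).round(3) for v in ey])
b=onz("wrist",(311,111),.066,P)[0]; print("bolt",b.round(4),"vs two-view .6083,.0845")
# two-view: scene ray + wrist ray for bolt
o,d=rays("wrist",(311,111),P);o1,d1=rays("scene",(307.5,245.2));o2,d2=rays("side",(289.2,173.4)); print(tri([(o,d[0]),(o1,d1[0]),(o2,d2[0])]))
print("bed corners",onz("wrist",[(250,85),(250,131),(216,131)],.035,P).round(4).tolist())
print("fence top front",onz("wrist",[(211,82),(211,132)],.058,P).round(4).tolist())
print("saddle",onz("wrist",[(202,206),(202,226)],.035,P).round(4).tolist())
print("knob top",onz("wrist",(404,65),.102,P).round(4).tolist())
t=onz("wrist",[(277,110),(262,128),(294,128)],P[1][2]+.017,P); print("tip",t.round(4), "tool", ((t-P[1])@P[0]).round(4))
dd=z["d"]; print("depth at ring, bed", dd[150,277],dd[110,235])
E
```

```text
[[0.6646, 0.2175, 0.01], [0.6664, 0.0306, 0.01], [0.4892, 0.0187, 0.01], [0.4838, 0.2213, 0.01]]
sides [np.float64(0.1869), np.float64(0.1776), np.float64(0.2026), np.float64(0.1808)]
yaw [np.float64(-0.021), np.float64(0.067)] [np.float64(0.01), np.float64(0.026)]
bolt [0.6093 0.0836 0.066 ] vs two-view .6083,.0845
(array([0.60872992, 0.08391535, 0.06191664]), np.float64(0.002625074563764923))
bed corners [[0.6324, 0.1375, 0.035], [0.5893, 0.1362, 0.035], [0.5887, 0.1683, 0.035]]
fence top front [[0.6327, 0.1694, 0.058], [0.5889, 0.1684, 0.058]]
saddle [[0.5152, 0.1824, 0.035], [0.4943, 0.1831, 0.035]]
knob top [[0.65, 0.0176, 0.102]]
tip [[0.6053 0.1117 0.2139]
 [0.5982 0.1172 0.2139]
 [0.5987 0.105  0.2139]] tool [[ 0.069   0.0012 -0.0171]
 [ 0.0621 -0.0045 -0.017 ]
 [ 0.0621  0.0077 -0.0171]]
depth at ring, bed 0.12052467 0.2919805
```

```bash
python3 -m crank '[[[1.2,-2.2,0],[0,0,0.017]],[[1.2,-2.2,0],[0,0,0]],[[0,0,3],[0,0,0]],[[0,0,4],[0,0,0]],[[0,0,4],[0,0,0]]]'
python3 -m crank '[[[0,0,2.8],[0,0,0]],[[0,0,0.8],[0,0,0]],[[0,0,0],[0,0,0]]]'
python3 - <<'E'
from h import *
need((.559,.155,.029),.02); print(monitor.get_obs()["contact_force"].round(1))
E
```

```text
clock: 5.2
tcp_pos: [0.5608, 0.1502, 0.0863]
orientation: [3.14, 0.021, 0.002]
contact_force: [0.6, -0.1, -0.8]
grip_width: 0.0123
gripper_force: 39.1
clock: 5.5
tcp_pos: [0.5595, 0.1509, 0.0504]
orientation: [3.14, 0.023, -0.003]
contact_force: [0.0, -0.3, -0.2]
grip_width: 0.0122
gripper_force: 39.1
tcp [0.5595 0.1509 0.0504] yaw 0.014 tool shift cm [-0.04 -0.41  2.14] turn z -0.006
tilt [-0.002 -0.002 -1.   ]
[ 0.  -0.3 -0.2]
```

```bash
python3 -m crank '[[[0,-0.4,1.0],[0,0,0]],[[0,0,0.7],[0,0,0]],[[0,0,0.2],[0,0,0]],[[0,0,0],[0,0,0]]]'
python3 -m crank '[[[0,0,0.2],[0,0,0]],[[0,0,0],[0,0,0]]]'
```

```text
clock: 5.9
tcp_pos: [0.5597, 0.1572, 0.0324]
orientation: [3.141, 0.027, 0.0]
contact_force: [-0.6, -0.2, -0.4]
grip_width: 0.0126
gripper_force: 39.1
clock: 6.1
tcp_pos: [0.5598, 0.1571, 0.0304]
orientation: [3.141, 0.026, 0.0]
contact_force: [-0.6, -0.7, 0.3]
grip_width: 0.0125
gripper_force: 39.1
```

```bash
python3 -m crank '[[[0,0,0.1],[0,0,0]],[[0,0,0.1],[0,0,0]],[[0,0,0],[0,0,0]]]'
```

```text
clock: 6.4
tcp_pos: [0.5597, 0.1571, 0.0282]
orientation: [3.141, 0.026, -0.0]
contact_force: [0.3, -0.3, -0.2]
grip_width: 0.0123
gripper_force: 39.1
```

```bash
python3 -m crank '[[[0,0,0.1],[0,0,0]],[[0,0,0.1],[0,0,0]],[[0,0,0],[0,0,0]]]'
```

```text
clock: 6.7
tcp_pos: [0.5598, 0.1572, 0.0279]
orientation: [3.141, 0.026, 0.0]
contact_force: [-5.9, -2.2, 15.7]
grip_width: 0.0123
gripper_force: 40.6
```

```bash
python3 -m crank '[[[0,0,-0.15],[0,0,0]],[[0,0,0],[0,0,0]]]'
python3 -m crank '[[[0,0,0],[0,0,0]],[[0,0,0],[0,0,0]],[[0,0,0],[0,0,0]],[[0,0,0],[0,0,0]]]' 5.0
python3 -m crank '[[[0,0,-3],[0,0,0]],[[0,0,-4.5],[0,0,0]],[[0,0,-4.5],[0,0,0]],[[0,0,-4.5],[0,0,0]],[[0,0,0],[0,0,0]]]' 
python3 - <<'E'
from h import *
P=pose(); p,d=optics.grab_frame("wrist"); cv2.imwrite("pics/w3.png",p[:,:,::-1]); np.savez("pics/w3.npz",p=p,d=d,R=P[0],t=P[1])
for x in blobs(p,(165,90,30),(8,255,150),(0,0,560,420),150):
    q=onz("wrist",x[2],.046,P); print(x[0],x[1],q.round(3).tolist(), q.mean(0).round(4))
E
```

```text
clock: 6.9
tcp_pos: [0.56, 0.1572, 0.0281]
orientation: [-3.141, -0.026, -0.001]
contact_force: [0.2, 0.3, 0.5]
grip_width: 0.0127
gripper_force: 39.4
clock: 7.3
tcp_pos: [0.5597, 0.1571, 0.0276]
orientation: [3.141, 0.026, -0.0]
contact_force: [-0.3, 1.0, 0.3]
grip_width: 0.0507
gripper_force: 0.0
clock: 7.8
tcp_pos: [0.5635, 0.1587, 0.1996]
orientation: [-3.138, -0.026, -0.018]
contact_force: [0.2, 0.2, -0.1]
grip_width: 0.0498
gripper_force: 0.0
[413.4 108.6] 164 [[0.633, 0.079, 0.046], [0.666, 0.01, 0.046], [0.645, -0.001, 0.046], [0.613, 0.069, 0.046]] [0.6395 0.0394 0.046 ]
[278.6 195.3] 1398 [[0.5, 0.162, 0.046], [0.619, 0.162, 0.046], [0.619, 0.151, 0.046], [0.5, 0.15, 0.046]] [0.5594 0.1565 0.046 ]
[501.5 218.8] 276 [[0.539, -0.064, 0.046], [0.546, -0.064, 0.046], [0.537, -0.138, 0.046], [0.529, -0.139, 0.046]] [ 0.5377 -0.1014  0.046 ]
```

View pics/w3.png

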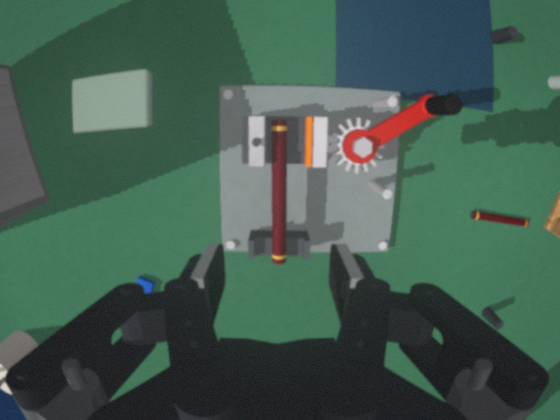

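The barrel lies on the bed and saddle between the orange pad and the fence, with its middle at (279,195), i.e. world (0.559,0.157), and it is free of the fingers. The knob is at (446,104). Now to the knob.

```bash
python3 -m crank '[[[2.1,3.6,0],[0,0,0]],[[2.1,3.6,0],[0,0,0]],[[2.1,3.6,0],[0,0,0]],[[2.1,3.6,0],[0,0,0]],[[0,0,0],[0,0,0]]]' 6 70
python3 - <<'E'
from h import *
z=np.load("pics/w3.npz"); P=(z["R"],z["t"])
print(onz("wrist",[(451,104)],.102,P).round(4))
o,d=rays("wrist",(451,104),P);o1,d1=rays("scene",(269.3,233));o2,d2=rays("side",(306.5,179.3)); k,e=tri([(o,d[0]),(o1,d1[0]),(o2,d2[0])]); print(k.round(4),e)
print("bolt",onz("wrist",(362,147),.066,P))
need((k[0],k[1],.068),.0)
P=pose(); p,d=optics.grab_frame("wrist"); cv2.imwrite("pics/w4.png",p[:,:,::-1])
for x in blobs(p,(170,150,100),(4,255,255),(0,0,560,420),100): print(x[0],x[1],onz("wrist",x[2],.058,P).round(3).tolist())
E
```

```text
clock: 8.35
tcp_pos: [0.6475, 0.0063, 0.1908]
orientation: [3.137, 0.011, -0.002]
contact_force: [0.6, -0.1, -1.7]
grip_width: 0.0601
gripper_force: 0.0
[[0.6509 0.0195 0.102 ]]
[0.6506 0.0168 0.0999] 0.0020690387224440608
bolt [[0.60862282 0.0849725  0.066     ]]
tcp [0.6475 0.0063 0.1908] yaw 0.007 tool shift cm [ 0.33 -1.11 12.27] turn z 0.007
tilt [-0.001 -0.004 -1.   ]
[222.3 212.5] 1488 [[0.616, 0.103, 0.058], [0.666, 0.013, 0.058], [0.643, -0.0, 0.058], [0.59, 0.091, 0.058]]
[132.1 273.9] 121 [[0.585, 0.153, 0.058], [0.586, 0.149, 0.058], [0.542, 0.149, 0.058], [0.541, 0.154, 0.058]]
[538.1 291.1] 123 [[0.489, -0.33, 0.058], [0.558, -0.339, 0.058], [0.556, -0.346, 0.058], [0.486, -0.336, 0.058]]
```

View pics/w4.png

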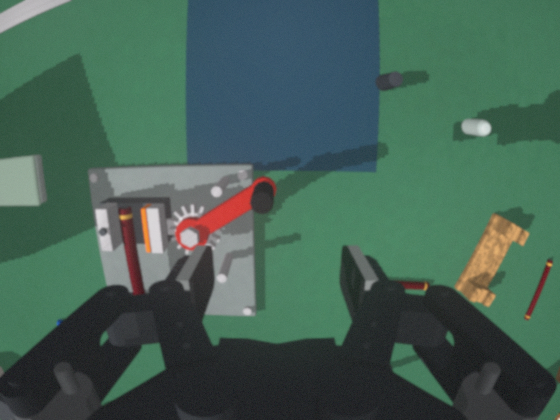

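The knob is the black cylinder at (262,195), ahead of the open fingers, and it agrees with the triangulated (0.651,0.017). I descend and grip.

```bash
python3 -m crank '[[[0.3,-1.1,0],[0,0,0]],[[0,0,4],[0,0,0]],[[0,0,4],[0,0,0]],[[0,0,3],[0,0,0]],[[0,0,1.2],[0,0,0]]]'
python3 -m crank '[[[0,0,0],[0,0,0]],[[0,0,0],[0,0,0]]]'
python3 - <<'E'
from h import *
need((.6506,.0168,.068),0)
E
```

```text
clock: 8.9
tcp_pos: [0.6458, 0.0287, 0.0671]
orientation: [-3.141, -0.032, 0.01]
contact_force: [-0.3, -0.1, -0.4]
grip_width: 0.0599
gripper_force: 0.0
clock: 9.1
tcp_pos: [0.6497, 0.0271, 0.072]
orientation: [-3.141, -0.029, -0.002]
contact_force: [-0.3, 0.4, 0.3]
grip_width: 0.06
gripper_force: 0.0
tcp [0.6497 0.0271 0.072 ] yaw 0.018 tool shift cm [0.07 1.03 0.4 ] turn z 0.018
tilt [ 0.002  0.001 -1.   ]
```

```bash
python3 -m crank '[[[0.1,1.0,0.3],[0,0,0]],[[0,0,0],[0,0,0]]]'
python3 -m crank '[[[0,0,0],[0,0,0]],[[0,0,0],[0,0,0]],[[0,0,0],[0,0,0]],[[0,0,0],[0,0,0]],[[0,0,0],[0,0,0]]]' 1.2 70
```

```text
clock: 9.3
tcp_pos: [0.6511, 0.0133, 0.069]
orientation: [3.14, 0.023, 0.003]
contact_force: [0.9, -2.0, 1.0]
grip_width: 0.0601
gripper_force: 0.0
clock: 9.8
tcp_pos: [0.6504, 0.0162, 0.0683]
orientation: [-3.141, -0.027, -0.001]
contact_force: [-0.9, 0.6, 4.5]
grip_width: 0.0161
gripper_force: 68.2
```

```bash
cat > st.py <<'E'
import sys
from h import *
B=np.array([.6088,.0845])
def show(tgts):
    R,t=pose(); v=t[:2]-B; s=monitor.get_obs(); f=s["contact_force"]
    ph=np.arctan2(v[0],-v[1]); tang=np.array([np.cos(ph),np.sin(ph)])
    print("phi",ph.round(3),"rad",np.linalg.norm(v).round(4),"z",t[2].round(4),"yaw",np.arctan2(R[1,0],R[0,0]).round(3),"F tang",(f[:2]@tang).round(1),"F",f.round(1),"t",round(s["clock"],2))
    prev=t.copy()
    for a in tgts:
        q=np.array([B[0]+.08*np.sin(a),B[1]-.08*np.cos(a),.068]); print(round(a,3),(R.T@(q-prev)*100).round(2)); prev=q
show([float(x) for x in sys.argv[1:]])
E
python3 st.py .45 .35 .25 .15 .05 -.05 -.15 -.25 -.35 -.45 -.5 -.55
```

```text
phi 0.547 rad 0.08 z 0.0683 yaw 0.017 F tang -0.5 F [-0.9  0.6  4.5] t 9.8
0.45 [-0.68  0.36  0.03]
0.35 [-0.74  0.3  -0.  ]
0.25 [-0.77  0.22 -0.  ]
0.15 [-0.79  0.15 -0.  ]
0.05 [-0.8   0.07 -0.  ]
-0.05 [-0.8  -0.01 -0.  ]
-0.15 [-0.79 -0.09 -0.  ]
-0.25 [-0.78 -0.17 -0.  ]
-0.35 [-0.76 -0.25 -0.  ]
-0.45 [-0.73 -0.32 -0.  ]
-0.5 [-0.35 -0.19 -0.  ]
-0.55 [-0.34 -0.21 -0.  ]
```

```bash
python3 -m crank '[[[-0.68,0.36,0],[0,0,0]],[[-0.74,0.30,0],[0,0,0]],[[-0.77,0.22,0],[0,0,0]],[[-0.79,0.15,0],[0,0,0]],[[-0.8,0.07,0],[0,0,0]]]'; python3 st.py
```

```text
clock: 10.3
tcp_pos: [0.6144, 0.0049, 0.0684]
orientation: [-3.14, -0.027, -0.008]
contact_force: [6.4, 3.9, -1.6]
grip_width: 0.0164
gripper_force: 68.2
phi 0.07 rad 0.0798 z 0.0684 yaw 0.017 F tang 6.7 F [ 6.4  3.9 -1.6] t 10.3
```

```bash
python3 -m crank '[[[-0.8,-0.01,0],[0,0,0]],[[-0.79,-0.09,0],[0,0,0]],[[-0.78,-0.17,0],[0,0,0]]]';  python3 st.py -.25 -.35 -.45 -.5 -.55 -.6
```

```text
clock: 10.6
tcp_pos: [0.5909, 0.0069, 0.0684]
orientation: [-3.14, -0.027, -0.009]
contact_force: [8.5, 2.0, -2.1]
grip_width: 0.0162
gripper_force: 68.3
phi -0.226 rad 0.0797 z 0.0684 yaw 0.017 F tang 7.8 F [ 8.5  2.  -2.1] t 10.6
-0.25 [-0.19 -0.02  0.04]
-0.35 [-0.76 -0.25 -0.  ]
-0.45 [-0.73 -0.32 -0.  ]
-0.5 [-0.35 -0.19 -0.  ]
-0.55 [-0.34 -0.21 -0.  ]
-0.6 [-0.33 -0.22 -0.  ]
```

```bash
python3 -m crank '[[[-0.76,-0.25,0],[0,0,0]],[[-0.73,-0.32,0],[0,0,0]],[[-0.35,-0.19,0],[0,0,0]],[[-0.34,-0.21,0],[0,0,0]],[[-0.2,-0.13,0],[0,0,0]]]';  python3 st.py -.55 -.45 -.35 -.25 -.15 -.05 .05 .15 .25 .35 .45 .55 .62
```

```text
clock: 11.1
tcp_pos: [0.5671, 0.0167, 0.0684]
orientation: [-3.141, -0.026, -0.009]
contact_force: [8.1, 0.6, -3.5]
grip_width: 0.0161
gripper_force: 68.3
phi -0.552 rad 0.0796 z 0.0684 yaw 0.016 F tang 6.6 F [ 8.1  0.6 -3.5] t 11.1
-0.55 [-0.01  0.04  0.04]
-0.45 [0.7  0.39 0.  ]
-0.35 [0.73 0.32 0.  ]
-0.25 [0.76 0.25 0.  ]
-0.15 [0.78 0.17 0.  ]
-0.05 [0.79 0.09 0.  ]
0.05 [0.8  0.01 0.  ]
0.15 [ 0.8  -0.07  0.  ]
0.25 [ 0.79 -0.15  0.  ]
0.35 [ 0.77 -0.22  0.  ]
0.45 [ 0.74 -0.3   0.  ]
0.55 [ 0.71 -0.37  0.  ]
0.62 [ 0.47 -0.3   0.  ]
```

```bash
python3 -m crank '[[[0.72,0.41,0],[0,0,0]],[[0.73,0.32,0],[0,0,0]],[[0.76,0.25,0],[0,0,0]],[[0.78,0.17,0],[0,0,0]],[[0.79,0.09,0],[0,0,0]]]'; python3 -m crank '[[[0.8,0.01,0],[0,0,0]],[[0.8,-0.07,0],[0,0,0]],[[0.79,-0.15,0],[0,0,0]],[[0.77,-0.22,0],[0,0,0]],[[0.74,-0.3,0],[0,0,0]]]'; python3 st.py .45 .55 .61; python3 -m crank '[[[0.71,-0.37,0],[0,0,0]],[[0.4,-0.25,0],[0,0,0]],[[0,0,0],[0,0,0]]]'; python3 st.py .45 .35 .25 .15 .05 -.05 -.15 -.25 -.35 -.45 -.5 -.55
```

```text
clock: 11.6
tcp_pos: [0.6032, 0.005, 0.0683]
orientation: [-3.141, -0.026, 0.0]
contact_force: [-1.9, 2.2, 7.3]
grip_width: 0.0161
gripper_force: 69.5
clock: 12.1
tcp_pos: [0.6416, 0.0116, 0.0683]
orientation: [3.14, 0.024, -0.002]
contact_force: [-3.6, -0.8, 9.7]
grip_width: 0.0164
gripper_force: 69.8
phi 0.423 rad 0.0799 z 0.0683 yaw 0.016 F tang -3.6 F [-3.6 -0.8  9.7] t 12.1
0.45 [ 0.2  -0.08  0.03]
0.55 [ 0.71 -0.37 -0.  ]
0.61 [ 0.41 -0.26 -0.  ]
clock: 12.4
tcp_pos: [0.6537, 0.0184, 0.0683]
orientation: [3.141, 0.025, 0.002]
contact_force: [1.3, -0.6, 5.9]
grip_width: 0.0161
gripper_force: 69.4
phi 0.596 rad 0.0799 z 0.0683 yaw 0.016 F tang 0.8 F [ 1.3 -0.6  5.9] t 12.4
0.45 [-1.02  0.57  0.03]
0.35 [-0.74  0.3  -0.  ]
0.25 [-0.77  0.22 -0.  ]
0.15 [-0.79  0.15 -0.  ]
0.05 [-0.8   0.07 -0.  ]
-0.05 [-0.8  -0.01 -0.  ]
-0.15 [-0.79 -0.09 -0.  ]
-0.25 [-0.78 -0.17 -0.  ]
-0.35 [-0.76 -0.25 -0.  ]
-0.45 [-0.73 -0.32 -0.  ]
-0.5 [-0.35 -0.19 -0.  ]
-0.55 [-0.34 -0.21 -0.  ]
```

```bash
python3 -m crank '[[[0.25,-0.17,0],[0,0,0]],[[0,0,0],[0,0,0]]]'; python3 -m crank '[[[-1.0,0.65,0],[0,0,0]],[[-0.9,0.5,0],[0,0,0]],[[-0.74,0.3,0],[0,0,0]],[[-0.77,0.22,0],[0,0,0]],[[-0.79,0.15,0],[0,0,0]]]'; python3 st.py .05;
```

```text
clock: 12.6
tcp_pos: [0.6558, 0.0198, 0.0683]
orientation: [3.14, 0.025, 0.001]
contact_force: [0.2, -0.7, 5.2]
grip_width: 0.0167
gripper_force: 69.4
clock: 13.1
tcp_pos: [0.6148, 0.0048, 0.0684]
orientation: [-3.138, -0.029, -0.007]
contact_force: [6.7, 10.1, -1.1]
grip_width: 0.016
gripper_force: 68.9
phi 0.074 rad 0.08 z 0.0684 yaw 0.018 F tang 7.5 F [ 6.7 10.1 -1.1] t 13.1
0.05 [-0.2   0.01  0.03]
```

```bash
python3 -m crank '[[[-0.8,-0.05,0],[0,0,0]],[[-0.79,-0.09,0],[0,0,0]],[[-0.6,-0.1,0],[0,0,0]],[[-0.4,-0.09,0],[0,0,0]]]'; python3 st.py -.25; python3 -m crank '[[[-0.4,-0.11,0],[0,0,0]],[[-0.4,-0.12,0],[0,0,0]],[[-0.4,-0.14,0],[0,0,0]]]'; python3 st.py -.35 -.4 -.45 -.5 -.55
```

```text
clock: 13.5
tcp_pos: [0.5894, 0.0071, 0.0684]
orientation: [-3.139, -0.028, -0.008]
contact_force: [9.2, 6.9, -2.4]
grip_width: 0.0159
gripper_force: 68.7
phi -0.245 rad 0.0798 z 0.0684 yaw 0.018 F tang 7.2 F [ 9.2  6.9 -2.4] t 13.5
-0.25 [-0.04  0.01  0.04]
clock: 13.8
tcp_pos: [0.5782, 0.0107, 0.0684]
orientation: [-3.138, -0.028, -0.01]
contact_force: [11.1, 7.8, -3.8]
grip_width: 0.0161
gripper_force: 68.6
phi -0.393 rad 0.0798 z 0.0684 yaw 0.018 F tang 7.3 F [11.1  7.8 -3.8] t 13.8
-0.35 [0.31 0.14 0.04]
-0.4 [-0.37 -0.15 -0.  ]
-0.45 [-0.36 -0.17 -0.  ]
-0.5 [-0.35 -0.19 -0.  ]
-0.55 [-0.34 -0.21 -0.  ]
```

```bash
python3 -m crank '[[[-0.33,-0.22,0],[0,0,0]],[[-0.35,-0.19,0],[0,0,0]],[[-0.34,-0.2,0],[0,0,0]]]'; python3 st.py -.55; python3 -m crank '[[[-0.25,-0.16,0],[0,0,0]],[[-0.1,-0.07,0],[0,0,0]]]'; python3 st.py -.55 -.45 -.35 -.25 -.15
```

```text
clock: 14.1
tcp_pos: [0.5682, 0.0159, 0.0684]
orientation: [-3.139, -0.027, -0.011]
contact_force: [10.4, 4.6, -5.1]
grip_width: 0.0164
gripper_force: 68.4
phi -0.534 rad 0.0798 z 0.0684 yaw 0.017 F tang 6.6 F [10.4  4.6 -5.1] t 14.1
-0.55 [-0.12 -0.05  0.04]
clock: 14.3
tcp_pos: [0.5646, 0.0181, 0.0684]
orientation: [-3.139, -0.027, -0.011]
contact_force: [11.4, 4.8, -5.9]
grip_width: 0.0164
gripper_force: 68.4
phi -0.587 rad 0.0798 z 0.0684 yaw 0.017 F tang 6.9 F [11.4  4.8 -5.9] t 14.3
-0.55 [0.23 0.18 0.04]
-0.45 [0.69 0.4  0.  ]
-0.35 [0.73 0.32 0.  ]
-0.25 [0.76 0.25 0.  ]
-0.15 [0.78 0.17 0.01]
```

```bash
python3 -m crank '[[[1.0,0.55,0],[0,0,0]],[[0.73,0.32,0],[0,0,0]],[[0.76,0.25,0],[0,0,0]],[[0.78,0.17,0],[0,0,0]],[[0.79,0.09,0],[0,0,0]]]'; python3 -m crank '[[[0.8,0.01,0],[0,0,0]],[[0.8,-0.07,0],[0,0,0]],[[0.79,-0.15,0],[0,0,0]],[[0.77,-0.22,0],[0,0,0]],[[0.74,-0.3,0],[0,0,0]]]'; python3 -m crank '[[[0.71,-0.37,0],[0,0,0]],[[0,0,0],[0,0,0]]]'; python3 st.py .55 .60 .63
```

```text
clock: 14.8
tcp_pos: [0.6023, 0.0049, 0.0682]
orientation: [-3.14, -0.028, 0.0]
contact_force: [-0.9, 4.5, 6.7]
grip_width: 0.0163
gripper_force: 69.7
clock: 15.3
tcp_pos: [0.6403, 0.011, 0.0682]
orientation: [3.141, 0.025, -0.003]
contact_force: [-4.0, 1.3, 10.6]
grip_width: 0.0165
gripper_force: 70.1
clock: 15.5
tcp_pos: [0.6486, 0.0151, 0.0683]
orientation: [3.141, 0.026, 0.0]
contact_force: [0.4, 2.2, 6.5]
grip_width: 0.0163
gripper_force: 69.5
phi 0.52 rad 0.08 z 0.0683 yaw 0.017 F tang 1.4 F [0.4 2.2 6.5] t 15.5
0.55 [ 0.21 -0.12  0.03]
0.6 [ 0.34 -0.21  0.  ]
0.63 [ 0.2  -0.14  0.  ]
```

```bash
python3 -m crank '[[[0.4,-0.24,0],[0,0,0]],[[0.32,-0.22,0],[0,0,0]],[[0,0,0],[0,0,0]]]'; python3 st.py .45 .35 .25; python3 -m crank '[[[-0.75,0.45,0],[0,0,0]],[[-0.68,0.38,0],[0,0,0]],[[-0.5,0.23,0],[0,0,0]],[[-0.37,0.15,0],[0,0,0]]]';  python3 st.py .25 .2 .15 .1 .05
```

```text
clock: 15.8
tcp_pos: [0.6554, 0.0195, 0.0683]
orientation: [3.141, 0.025, -0.0]
contact_force: [0.3, 2.3, 7.3]
grip_width: 0.016
gripper_force: 69.6
phi 0.621 rad 0.08 z 0.0683 yaw 0.016 F tang 1.6 F [0.3 2.3 7.3] t 15.8
0.45 [-1.19  0.68  0.03]
0.35 [-0.74  0.3   0.  ]
0.25 [-0.77  0.22  0.  ]
clock: 16.2
tcp_pos: [0.6317, 0.0079, 0.0683]
orientation: [-3.14, -0.026, 0.0]
contact_force: [0.1, 3.3, 6.0]
grip_width: 0.0165
gripper_force: 69.8
phi 0.291 rad 0.0799 z 0.0683 yaw 0.017 F tang 1.0 F [0.1 3.3 6. ] t 16.2
0.25 [-0.32  0.09  0.03]
0.2 [-0.39  0.08  0.  ]
0.15 [-0.39  0.06  0.  ]
0.1 [-0.4   0.04  0.  ]
0.05 [-0.4   0.02  0.  ]
```

```bash
python3 -m crank '[[[-0.38,0.10,0],[0,0,0]],[[-0.39,0.08,0],[0,0,0]],[[-0.39,0.06,0],[0,0,0]]]';  python3 st.py; python3 -m crank '[[[-0.4,0.04,0],[0,0,0]],[[-0.4,0.02,0],[0,0,0]]]';  python3 st.py 0 -.05 -.1 -.15 -.2
```

```text
clock: 16.5
tcp_pos: [0.6222, 0.0058, 0.0684]
orientation: [-3.14, -0.027, -0.006]
contact_force: [6.3, 3.9, 1.8]
grip_width: 0.0162
gripper_force: 69.0
phi 0.169 rad 0.0798 z 0.0684 yaw 0.017 F tang 6.9 F [6.3 3.9 1.8] t 16.5
clock: 16.7
tcp_pos: [0.6145, 0.0049, 0.0684]
orientation: [-3.14, -0.027, -0.006]
contact_force: [6.6, 4.0, 2.4]
grip_width: 0.0161
gripper_force: 69.0
phi 0.071 rad 0.0798 z 0.0684 yaw 0.017 F tang 6.9 F [6.6 4.  2.4] t 16.7
0.0 [-0.57  0.03  0.03]
-0.05 [-0.4  -0.02 -0.  ]
-0.1 [-0.4  -0.04 -0.  ]
-0.15 [-0.4  -0.06 -0.  ]
-0.2 [-0.39 -0.08 -0.  ]
```

```bash
python3 -m crank '[[[-0.4,-0.01,0],[0,0,0]],[[-0.4,-0.03,0],[0,0,0]]]';  python3 st.py; python3 -m crank '[[[-0.4,-0.05,0],[0,0,0]],[[-0.4,-0.07,0],[0,0,0]]]';  python3 st.py
```

```text
clock: 16.9
tcp_pos: [0.6066, 0.0048, 0.0684]
orientation: [-3.14, -0.026, -0.007]
contact_force: [7.4, 2.6, 0.5]
grip_width: 0.016
gripper_force: 68.9
phi -0.027 rad 0.0797 z 0.0684 yaw 0.017 F tang 7.3 F [7.4 2.6 0.5] t 16.9
clock: 17.1
tcp_pos: [0.5987, 0.0054, 0.0684]
orientation: [-3.141, -0.026, -0.007]
contact_force: [7.3, 1.5, 1.0]
grip_width: 0.0165
gripper_force: 68.9
phi -0.127 rad 0.0797 z 0.0684 yaw 0.016 F tang 7.1 F [7.3 1.5 1. ] t 17.1
```

```bash
python3 -m crank '[[[-0.39,-0.08,0],[0,0,0]],[[-0.38,-0.1,0],[0,0,0]]]';  python3 st.py -.2 -.25 -.3 -.35 -.4 -.45 -.5 -.55
```

```text
clock: 17.3
tcp_pos: [0.591, 0.0068, 0.0684]
orientation: [-3.141, -0.025, -0.007]
contact_force: [7.8, 1.1, 1.2]
grip_width: 0.0161
gripper_force: 69.0
phi -0.225 rad 0.0797 z 0.0684 yaw 0.016 F tang 7.4 F [7.8 1.1 1.2] t 17.3
-0.2 [0.19 0.08 0.04]
-0.25 [-0.39 -0.1  -0.  ]
-0.3 [-0.38 -0.11 -0.  ]
-0.35 [-0.38 -0.13 -0.  ]
-0.4 [-0.37 -0.15 -0.  ]
-0.45 [-0.36 -0.17 -0.  ]
-0.5 [-0.35 -0.19 -0.  ]
-0.55 [-0.34 -0.21 -0.  ]
```

```bash
python3 -m crank '[[[-0.39,-0.12,0],[0,0,0]],[[-0.38,-0.14,0],[0,0,0]]]';  python3 st.py; python3 -m crank '[[[-0.37,-0.15,0],[0,0,0]]]';  python3 st.py;
```

```text
clock: 17.5
tcp_pos: [0.5834, 0.009, 0.0684]
orientation: [-3.141, -0.025, -0.007]
contact_force: [6.9, 1.3, 0.2]
grip_width: 0.0163
gripper_force: 68.9
phi -0.325 rad 0.0796 z 0.0684 yaw 0.016 F tang 6.1 F [6.9 1.3 0.2] t 17.5
clock: 17.6
tcp_pos: [0.5798, 0.0104, 0.0684]
orientation: [-3.141, -0.025, -0.008]
contact_force: [7.8, 0.3, -0.3]
grip_width: 0.016
gripper_force: 68.9
phi -0.373 rad 0.0796 z 0.0684 yaw 0.016 F tang 7.2 F [ 7.8  0.3 -0.3] t 17.6
```

```bash
python3 -m crank '[[[-0.36,-0.18,0],[0,0,0]]]';  python3 st.py; python3 -m crank '[[[-0.35,-0.2,0],[0,0,0]]]';  python3 st.py
```

```text
clock: 17.7
tcp_pos: [0.5764, 0.0118, 0.0684]
orientation: [3.141, 0.024, 0.008]
contact_force: [9.0, 0.2, -0.8]
grip_width: 0.0161
gripper_force: 68.9
phi -0.42 rad 0.0796 z 0.0684 yaw 0.016 F tang 8.1 F [ 9.   0.2 -0.8] t 17.7
clock: 17.8
tcp_pos: [0.5729, 0.0135, 0.0684]
orientation: [3.141, 0.024, 0.008]
contact_force: [9.3, -1.5, -2.7]
grip_width: 0.0165
gripper_force: 68.8
phi -0.467 rad 0.0796 z 0.0684 yaw 0.015 F tang 9.0 F [ 9.3 -1.5 -2.7] t 17.8
```

```bash
python3 -m crank '[[[-0.34,-0.21,0],[0,0,0]]]';  python3 st.py
```

```text
clock: 17.9
tcp_pos: [0.5696, 0.0152, 0.0684]
orientation: [3.141, 0.024, 0.009]
contact_force: [9.3, -1.6, -1.2]
grip_width: 0.016
gripper_force: 68.8
phi -0.515 rad 0.0796 z 0.0684 yaw 0.015 F tang 8.9 F [ 9.3 -1.6 -1.2] t 17.9
```

```bash
python3 -m crank '[[[-0.34,-0.22,0],[0,0,0]]]';  python3 st.py
```

```text
clock: 18.0
tcp_pos: [0.5663, 0.0172, 0.0684]
orientation: [3.141, 0.023, 0.009]
contact_force: [9.5, -2.4, -1.9]
grip_width: 0.016
gripper_force: 68.8
phi -0.563 rad 0.0796 z 0.0684 yaw 0.015 F tang 9.3 F [ 9.5 -2.4 -1.9] t 18.0
```

```bash
python3 -m crank '[[[-0.26,-0.19,0],[0,0,0]]]';  python3 st.py
```

```text
clock: 18.1
tcp_pos: [0.5637, 0.0189, 0.0684]
orientation: [3.141, 0.023, 0.009]
contact_force: [10.0, -3.9, -2.1]
grip_width: 0.0162
gripper_force: 68.8
phi -0.602 rad 0.0796 z 0.0684 yaw 0.015 F tang 10.5 F [10.  -3.9 -2.1] t 18.1
```

The pull has reached about 10 N, but this is close to the lever stop and the reading is noisy. I'll click back one tooth and check the pull on a short clean stroke.

```bash
python3 st.py -.5 -.4 -.3 -.2 -.1 -.05; python3 -m crank '[[[0.73,0.52,0],[0,0,0]],[[0.72,0.36,0],[0,0,0]],[[0.75,0.28,0],[0,0,0]],[[0.77,0.21,0],[0,0,0]],[[0.79,0.13,0],[0,0,0]]]'; python3 -m crank '[[[0.3,0.04,0],[0,0,0]],[[0,0,0],[0,0,0]]]'; python3 st.py -.1 -.15 -.2 -.25 -.3
```

```text
phi -0.602 rad 0.0796 z 0.0684 yaw 0.015 F tang 10.5 F [10.  -3.9 -2.1] t 18.1
-0.5 [0.66 0.47 0.04]
-0.4 [0.71 0.36 0.  ]
-0.3 [0.75 0.29 0.  ]
-0.2 [0.77 0.21 0.  ]
-0.1 [0.79 0.13 0.  ]
-0.05 [0.4  0.04 0.  ]
clock: 18.6
tcp_pos: [0.5984, 0.0055, 0.0682]
orientation: [3.141, 0.025, -0.003]
contact_force: [-2.0, 0.6, 9.7]
grip_width: 0.0164
gripper_force: 70.1
clock: 18.8
tcp_pos: [0.6025, 0.0051, 0.0683]
orientation: [3.141, 0.024, 0.001]
contact_force: [2.0, -0.4, 7.2]
grip_width: 0.0162
gripper_force: 70.0
phi -0.079 rad 0.0796 z 0.0683 yaw 0.016 F tang 2.0 F [ 2.  -0.4  7.2] t 18.8
-0.1 [-0.17  0.02  0.03]
-0.15 [-0.4  -0.06 -0.  ]
-0.2 [-0.39 -0.08 -0.  ]
-0.25 [-0.39 -0.1  -0.  ]
-0.3 [-0.38 -0.11 -0.  ]
```

```bash
python3 -m crank '[[[-0.4,-0.04,0],[0,0,0]]]'; python3 -m crank '[[[-0.3,-0.06,0],[0,0,0]]]'; python3 st.py;  python3 -m crank '[[[-0.3,-0.07,0],[0,0,0]]]'; python3 st.py
```

```text
clock: 18.9
tcp_pos: [0.5993, 0.0055, 0.0683]
orientation: [3.141, 0.024, 0.003]
contact_force: [5.7, -0.1, 3.8]
grip_width: 0.0161
gripper_force: 69.8
clock: 19.0
tcp_pos: [0.5969, 0.0058, 0.0684]
orientation: [3.141, 0.024, 0.006]
contact_force: [8.9, -0.7, -0.6]
grip_width: 0.0159
gripper_force: 69.4
phi -0.15 rad 0.0796 z 0.0684 yaw 0.016 F tang 8.9 F [ 8.9 -0.7 -0.6] t 19.0
clock: 19.1
tcp_pos: [0.5945, 0.0062, 0.0684]
orientation: [3.141, 0.024, 0.008]
contact_force: [10.1, -1.2, -0.2]
grip_width: 0.0159
gripper_force: 69.3
phi -0.181 rad 0.0796 z 0.0684 yaw 0.015 F tang 10.2 F [10.1 -1.2 -0.2] t 19.1
```

```bash
python3 -m crank '[[[-0.25,-0.06,0],[0,0,0]]]'; python3 st.py
```

```text
clock: 19.2
tcp_pos: [0.5921, 0.0067, 0.0684]
orientation: [3.141, 0.024, 0.009]
contact_force: [9.9, -1.0, -0.9]
grip_width: 0.0162
gripper_force: 69.2
phi -0.211 rad 0.0796 z 0.0684 yaw 0.015 F tang 9.9 F [ 9.9 -1.  -0.9] t 19.2
```

```bash
python3 -m crank '[[[-0.28,-0.07,0],[0,0,0]]]'; python3 st.py
```

```text
clock: 19.3
tcp_pos: [0.5895, 0.0073, 0.0684]
orientation: [3.141, 0.024, 0.009]
contact_force: [9.8, -0.9, -1.0]
grip_width: 0.0161
gripper_force: 69.2
phi -0.244 rad 0.0796 z 0.0684 yaw 0.015 F tang 9.7 F [ 9.8 -0.9 -1. ] t 19.3
```

```bash
python3 -m crank '[[[0.2,0.05,0],[0,0,0]],[[0,0,0],[0,0,0]]]'; python3 -m crank '[[[0,0,0],[0,0,0]],[[0,0,0],[0,0,0]],[[0,0,0],[0,0,0]],[[0,0,0],[0,0,0]]]' 5.5; python3 -m crank '[[[0,0,-2],[0,0,0]],[[0,0,-4],[0,0,0]],[[0,0,-4.5],[0,0,0]],[[0,0,-4],[0,0,0]],[[0,0,0],[0,0,0]]]'; python3 -m crank '[[[0,3,0],[0,0,0]],[[0,0,0],[0,0,0]],[[0,0,0],[0,0,0]]]'
python3 - <<'E'
from h import *
P=pose(); p,d=optics.grab_frame("wrist"); cv2.imwrite("pics/w5.png",p[:,:,::-1])
p,d=optics.grab_frame("scene"); c=cv2.resize(p[190:310,240:400],(640,480),interpolation=3); cv2.imwrite("pics/s5.png",c[:,:,::-1])
E
```

```text
clock: 19.5
tcp_pos: [0.5906, 0.007, 0.0684]
orientation: [3.141, 0.024, 0.006]
contact_force: [6.0, -1.3, 3.0]
grip_width: 0.0162
gripper_force: 69.3
clock: 19.9
tcp_pos: [0.5877, 0.0084, 0.0673]
orientation: [3.141, 0.026, -0.003]
contact_force: [0.2, 0.1, 1.3]
grip_width: 0.0551
gripper_force: 0.0
clock: 20.4
tcp_pos: [0.592, 0.009, 0.2189]
orientation: [-3.141, -0.026, -0.016]
contact_force: [1.1, -0.5, 0.7]
grip_width: 0.055
gripper_force: 0.0
clock: 20.7
tcp_pos: [0.5885, -0.0223, 0.2119]
orientation: [3.141, 0.023, -0.003]
contact_force: [0.5, 0.4, -0.6]
grip_width: 0.055
gripper_force: 0.0
```

View pics/w5.png

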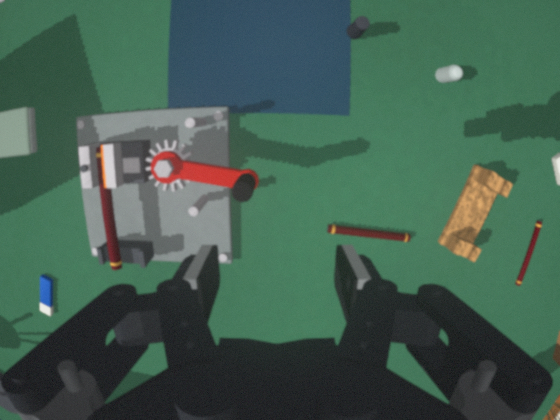

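View pics/s5.png

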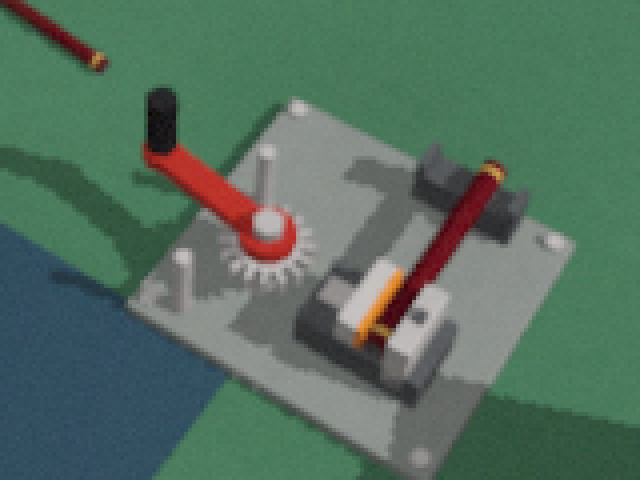

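The wrist view shows the barrel from (102,150) to (116,265), parallel to the plate edge. In the scene crop it sits between the orange pad and the fence at (385,320) and on the saddle at (490,175). The knob is released and the hand is clear. Handing in.

```bash
python3 -c "
from bench import r
print(r.hand_in())"
```

```text
the job is handed in; nothing more can be done
None
```

The barrel lies on the bed and saddle, held between pad and fence with the knob pull at about 10 N when I stopped; the knob is released, the hand is clear, and the job is handed in at about 21 s, though the hand-in returned no verdict.

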